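# Set out the pitch bars and start the key check

### The arm

A 7-joint arm with a two-finger parallel gripper is mounted at the origin on the work surface. World frame = base frame: x ahead of the robot, y to its left, z up, the work surface at z = 0. Lengths are in mm, angles in rad, forces in N, time in s.
With the tool pointing down it reaches from about 350 to 900 mm from the base axis. Payload 19.9 kg.
Tool frame: the origin (TCP) lies midway between the tips of the shut fingers; the grasp point (between the pads) lies arm.grasp_offset behind it (arm.grasp_offset is the distance from the TCP to the grasp point, in mm); z points along the fingers, y is the line along which they close (so a half turn about z gives the same grasp; the last joint's range is limited). The gripper opens to 94 mm and grips with 3 to 60 N. Pads are 16 mm wide; open, the fingers measure 119 mm over their backs; the gripper's body (75 mm by 177 mm) begins 78 mm behind the grasp point.
Start: joints at [-1.151, 0.417, -0.01, 1.614, 0.005, 1.111, -0.053], TCP at [278.462, 559.515, 205.425] pointing down, gripper open.
Joint ranges: [-2.81, 2.81], [-0.39, 2.02], [-1.27, 1.25], [0.06, 2.57], [-1.19, 4.33], [0.19, 2], [-2.82, 2.82]. Speed limits (rad/s): [1.89, 1.89, 2.39, 2.39, 3.01, 3.01, 3.01].

### API

Orientations are given as a 3x3 rotation matrix whose columns are the frame's x, y, z axes.
In Python, from station import arm gives the robot as it stands.
- The arm moves only by the tool creep_tool, called by a JSON object that holds its "name" and its "arguments", one argument or row to a line. Schema: {"type":"object","properties":{"motion":{"type":"array","items":{"type":"array","items":{"type":"number"},"minItems":5,"maxItems":5},"minItems":1,"maxItems":20},"grip_force":{"type":"number"},"only":{"type":"string"},"quiet":{"type":"boolean"},"lines":{"type":"string"}},"required":["motion"],"additionalProperties":false}. motion is a list of rows, 1 to 20 of them, each of 5 numbers: dx, dy, dz in mm, then a turn about the tool's z in rad, then the finger opening in mm; each row is the pose to reach, as a shift and turn from the pose commanded when the call began, along the tool's axes at that moment; what a row does not reach only later rows make up. A row lasts 1/12 s, in which the tool goes at most 41.7 mm and 0.125 rad, less where a joint would pass 70% of its speed; a pose out of reach is approached as far as the arm can. The fingers move at their own pace and stop on an object; grip_force is the grip in N (left out, the last holds). Time passes only in rows, so rows that do not move let the fingers close. The tool returns the time, the measured TCP pose, the force, the opening and the grip force at its end. only (a regular expression) keeps the lines of the reply that match it, lines (a string "A,B") keeps lines A to B, and quiet returns only ok. Input that does not fit is refused with a message, and nothing moves.
- arm.sense(): the state, without advancing time (a new reading comes with each control period).
- arm.snapshot(name): name is "scene" or "top"; returns a dict with "color" (400x640x3 uint8, red, green, blue), "camera_matrix" (3x3 intrinsics, pixels), "distortion" ([k1, k2, p1, p2, k3] as OpenCV has them; the pictures are not rectified), "pose" (4x4, takes a point from camera to world coordinates). Camera axes: x right, y up, looking along -z (the intrinsics and any distortion apply to the point x, -y, -z); pixel columns grow to the right and rows downward; lengths in mm; the calibration is good to about 2 mm. A picture is of the moment at which its call begins. There is no depth.
- arm.finish_job(): hands the job in; it is judged then, once.
The state is a dict: "t": time; "joints": joint angles; "qd": joint speeds; "joint_efforts": joint torques, N m; "tool_pos": TCP position; "eef_rot": TCP orientation; "wrist_force": force on the tool from outside, world axes, zero at the start; "wrist_torque": the same for the moment, N m; "finger_gap": finger opening in mm; "gripper_force": force on a finger pad.
Only numpy, scipy, OpenCV 4.12 (cv2) and the standard library are available. Lean on these libraries where they do the work, as an engineer would, in place of code of your own. Each camera call takes 0.05 s, during which the arm holds its last target. There are 200 camera calls.

### The job

Set the tuning desk up to check the scraped bronze key: open the drawer, take out every brass pitch bar in it and lay each on the dark outline of its own length on the sloped rack (longest outline at the left), flat on the board with its end resting against the bottom lip, then push the drawer fully shut. Only when that is done and the desk is quiet, lay the bronze key flat and centred across the two rubber-topped bridges of the pickup cradle, between the guide pegs, so that its weight holds the red sensing pin down, because the pin sets the pickup listening. Leave the whetstone, the mallet and the teak block where they lie.

Things in the scene. Friction and masses are not known exactly. Their poses are not given: they have to be found in the camera images.
- chest: Rosewood drawer unit fixed on the desk, 220 deep (x) x 300 wide (y) x 75 mm high, flat top; origin at the centre of its underside; its front faces its own -x (towards the robot). With the drawer shut the bars' middles lie 95 to 110 mm behind the front face; pulled out 0.13 or more, the bars can be taken from above.
- chest_drawer0 (a joint): The single shallow drawer: metres pulled out towards the chest's -x; 0 shut, up to 0.15; may start ajar by up to 0.02. About 1 N of friction, stays where left. Inside 175 mm (x) x 258 mm (y), floor 22 mm above the desk, side walls 6 mm thick with tops 53 mm above the desk.
- chest_drawer0_handle (a point): Middle of the drawer's level brass bar handle: 11 mm thick, 120 mm long along the chest's y, its axis 35 mm in front of the drawer face and 41 mm above the desk (34 mm below the chest's top); the 29 mm gap between bar and face is open above. Moves with the drawer.
- bar_a: Brass pitch bar (longest), 136 long (its x) x 24 wide (its y) x 12 mm thick (its z), about 0.33 kg; same on both faces and at both ends; origin at its centre. May be absent. Starts flat in the shut drawer, roughly along the chest's x, in any of four lanes 56 mm apart.
- bar_b: Brass pitch bar (second longest), 120 long (its x) x 24 wide (its y) x 12 mm thick (its z), about 0.29 kg; same on both faces and at both ends; origin at its centre. May be absent. Starts flat in the shut drawer, roughly along the chest's x, in any of four lanes 56 mm apart.
- bar_c: Brass pitch bar (third longest), 104 long (its x) x 24 wide (its y) x 12 mm thick (its z), about 0.25 kg; same on both faces and at both ends; origin at its centre. May be absent. Starts flat in the shut drawer, roughly along the chest's x, in any of four lanes 56 mm apart.
- bar_d: Brass pitch bar (shortest), 88 long (its x) x 24 wide (its y) x 12 mm thick (its z), about 0.22 kg; same on both faces and at both ends; origin at its centre. May be absent. Starts flat in the shut drawer, roughly along the chest's x, in any of four lanes 56 mm apart.
- rack: Fixed teak rack carrying the sloped board, base 135 x 210 mm, top edge of the board 132 mm above the desk; it stands on one side of the drawer unit, the cradle on the other. Origin at the centre of its underside. Brass slides down its board by itself until the bottom lip stops it.
- rack_board: The sloped board. Origin on its face, mid-width, where it meets the bottom lip's inner face, 40 mm above the desk; x points up the slope (38 degrees above level, away from the robot), y along the lip (to the left seen from the robot), z straight out of the face. Face 150 mm up the slope, 210 mm wide; the lip stands 14 mm out of the face, 10 mm thick.
- bay_a (a point): Foot of the dark felt outline for bar_a on the sloped board, on the lip line in the middle of the outline's width; axes as rack_board's. The outline is 136 mm long up the slope and 30 mm wide (flat, no step). Outlines a, b, c, d follow from left to right, 54 mm apart.
- bay_b (a point): Foot of the dark felt outline for bar_b on the sloped board, on the lip line in the middle of the outline's width; axes as rack_board's. The outline is 120 mm long up the slope and 30 mm wide (flat, no step). Outlines a, b, c, d follow from left to right, 54 mm apart.
- bay_c (a point): Foot of the dark felt outline for bar_c on the sloped board, on the lip line in the middle of the outline's width; axes as rack_board's. The outline is 104 mm long up the slope and 30 mm wide (flat, no step). Outlines a, b, c, d follow from left to right, 54 mm apart.
- bay_d (a point): Foot of the dark felt outline for bar_d on the sloped board, on the lip line in the middle of the outline's width; axes as rack_board's. The outline is 88 mm long up the slope and 30 mm wide (flat, no step). Outlines a, b, c, d follow from left to right, 54 mm apart.
- bronze_key: Dark bronze gamelan key with bright scrape marks on one face, 44 wide (its x) x 180 long (its y) x 8 mm thick (its z), 0.4 to 0.65 kg; origin at its centre. Starts flat on the chest's top in the front half, roughly along the chest's y.
- cradle: Fixed pickup cradle; origin at the centre of its base (100 x 170 x 12 mm) on the desk. Bridges (70 mm in x, 12 mm in y) at y = +56 and -56 mm, tops 48 mm above the desk; on each, guide pegs (6 mm thick, 12 mm tall) at x = +30.5 and -30.5 mm, so the key lies along the cradle's y with 5.5 mm to spare on each side. A black meter box 36 mm high covers x = 50 to 82 mm.
- sense_pin (a joint): Red sensing pin at the cradle's centre, metres pressed down: 0 free, standing 6 mm above the bridge tops; 0.006 with the key resting on the bridges; 0.008 at most. Spring of about 0.7 to 1.5 N, so the key's own weight holds it down.
- sense_pin_top (a point): Top of the sensing pin, 10 mm across, at the cradle's centre. Its sleeve (18 mm wide, to 38 mm above the desk) and a pickup capsule (to 30 mm) stand on the key's middle line; beside them it is open down to the base.
- whetstone: Grey whetstone, 110 x 50 x 26 mm, on the desk by the drawer unit; origin at the centre of its underside. Leave alone.
- teak_block: Carved teak key block, 50 x 105 x 30 mm, on the desk beyond the rack or cradle; origin at the centre of its underside. Leave alone.
- mallet: Horn-headed mallet standing on its head (36 x 60 x 36 mm), handle 170 mm long level towards its own -x; origin at the centre of the head's underside; on the desk by the drawer unit. Leave alone.

How it is judged (in metres and radians):
On the way, in this order (a step that is already met when the one before it is completed fails the run):
1. every pitch bar rests on its own outline on the rack, against the lip, and the drawer is shut (x of bar_a in the frame of rack_board between 0.065 and 0.074 m and y of bar_a in the frame of rack_board between 0.068 and 0.094 m and z of bar_a in the frame of rack_board between 0.003 and 0.009 m and angle between the z axis of each of bar_a, bar_b, bar_c, bar_d and the z axis of rack_board, either way round below 0.1 rad and angle between the x axis of each of bar_a, bar_b, bar_c, bar_d and the x axis of rack_board, either way round below 0.14 rad and linear speed of each of bar_a, bar_b, bar_c, bar_d below 0.02 m/s and x of bar_b in the frame of rack_board between 0.057 and 0.066 m and y of bar_b in the frame of rack_board between 0.014 and 0.04 m and z of bar_b in the frame of rack_board between 0.003 and 0.009 m and x of bar_c in the frame of rack_board between 0.049 and 0.058 m and y of bar_c in the frame of rack_board between -0.04 and -0.014 m and z of bar_c in the frame of rack_board between 0.003 and 0.009 m and x of bar_d in the frame of rack_board between 0.041 and 0.05 m and y of bar_d in the frame of rack_board between -0.094 and -0.068 m and z of bar_d in the frame of rack_board between 0.003 and 0.009 m and value of joint chest_drawer0 below 0.008 m), for 0.3 s.
2. then the bronze key lies on the cradle and holds the sensing pin down (value of joint sense_pin above 0.004 m and x of bronze_key in the frame of cradle between -0.009 and 0.009 m and y of bronze_key in the frame of cradle between -0.02 and 0.02 m and z of bronze_key in the frame of cradle between 0.049 and 0.055 m and angle between the z axis of bronze_key and the z axis of cradle, either way round below 0.06 rad and angle between the y axis of bronze_key and the y axis of cradle, either way round below 0.2 rad and linear speed of bronze_key below 0.02 m/s), for 0.3 s.
At the end, for the whole second after the job is handed in: Each present bar flat on the board (3 mm, 0.1 rad), along its outline (13 mm, 0.14 rad), end within 6 mm of the lip; drawer within 8 mm of shut; key, either face up, flat on both bridges (3 mm, 0.06 rad), within 9 mm across and 20 mm along of centre, pin down 4 mm or more; all at rest (all of step 1 and all of step 2); the robot touches nothing.
It fails at once if the whetstone was moved more than 30 mm (distance of whetstone from where it was at the start of the episode above 0.03 m).
It fails at once if the teak block was moved more than 30 mm (distance of teak_block from where it was at the start of the episode above 0.03 m).
It fails at once if the mallet was moved more than 30 mm (distance of mallet from where it was at the start of the episode above 0.03 m).
Of bar_a, bar_b, bar_c, bar_d only 3 to 4 are there at a start; the rules pass over those that are not, and their reading is None.
At some moment in a run one of bronze_key may be knocked a few centimetres aside while the robot is not near it.
Once in a run the grip may slacken for a moment while it holds something.
It also fails if it takes over 210 s, if anything falls off the work surface, if the arm or the gripper's body presses on something with over 40 N, if the wrist force passes 120 N, or if a joint passes its speed limit or range.

## Working session

There is one attempt and no reset: what is moved stays moved. The work goes in short steps, Python scripts to look and compute and a tool call to move; the robot and the scene stay as the last step left them, time stands still between calls to the robot, and variables do not carry over. Pictures are saved under pics/ and viewed, at most 17 in all, crops included, and the job is handed in when it is done.

```bash
ls; mkdir -p pics; cat > h.py <<'E'
import cv2, numpy as np
from station import arm
def snap(n,f):
    s=arm.snapshot(n); cv2.imwrite('pics/'+f,s['color'][:,:,::-1]); np.savez('pics/'+f[:-4],K=s['camera_matrix'],D=np.array(s['distortion'],float),P=s['pose'],c=s['color']); return s
def ray(d,uv):
    p=cv2.undistortPoints(np.array(uv,float).reshape(-1,1,2),np.array(d['K']),np.array(d['D'])).reshape(-1,2)
    r=np.c_[p[:,0],-p[:,1],-np.ones(len(p))]@np.array(d['P'])[:3,:3].T
    return np.array(d['P'])[:3,3],r
def onz(d,uv,z):
    o,r=ray(d,uv); return o+r*((z-o[2])/r[:,2])[:,None]
def tri(d1,u1,d2,u2):
    o1,r1=ray(d1,[u1]);o2,r2=ray(d2,[u2]);r1=r1[0]/np.linalg.norm(r1);r2=r2[0]/np.linalg.norm(r2)
    a=np.linalg.lstsq(np.c_[r1,-r2],o2-o1,rcond=None)[0]
    p,q=o1+a[0]*r1,o2+a[1]*r2
    return (p+q)/2,np.linalg.norm(p-q)
def proj(d,X):
    P=np.array(d['P']);c=(np.atleast_2d(X)-P[:3,3])@P[:3,:3]
    c=c*[1,-1,-1]
    return cv2.projectPoints(c,np.zeros(3),np.zeros(3),np.array(d['K']),np.array(d['D']))[0].reshape(-1,2)
def ld(f): return dict(np.load('pics/'+f+'.npz'))
E
python3 - <<'E'
from h import *
for n in('scene','top'):
    s=snap(n,n+'0.png'); print(n,np.round(s['pose'],3).tolist(),np.round(s['camera_matrix'],1).tolist(),s['distortion'])
print(arm.sense(),arm.grasp_offset)
E
```

```text
pics
station.py
scene [[0.375, -0.616, 0.693, 1540.509], [0.927, 0.257, -0.274, -382.924], [-0.009, 0.745, 0.667, 965.0], [0.0, 0.0, 0.0, 1.0]] [[508.9, 0.0, 331.0], [0.0, 508.9, 196.2], [0.0, 0.0, 1.0]] [-0.15662934  0.          0.          0.          0.        ]
top [[-0.021, 0.983, -0.185, 399.734], [-1.0, -0.023, -0.009, -33.749], [-0.013, 0.184, 0.983, 1289.635], [0.0, 0.0, 0.0, 1.0]] [[387.2, 0.0, 315.2], [0.0, 387.2, 194.8], [0.0, 0.0, 1.0]] [-0.07649778  0.          0.          0.          0.        ]
{'t': 0.1, 'joints': array([-1.15050094,  0.41787955, -0.01030186,  1.61410674,  0.0047049 ,
        1.11068085, -0.05301776]), 'qd': array([-2.47064645e-05,  1.82152356e-04,  6.48527209e-04, -2.00732957e-03,
       -1.63220007e-03, -8.49301960e-04, -9.32250519e-04]), 'joint_efforts': array([ 2.16707449e-03, -8.52589846e+01,  6.40852656e-01, -4.26691067e+01,
       -4.88574465e-02,  1.63925771e-02,  8.78649030e-05]), 'tool_pos': array([278.33732259, 559.23307568, 204.91256572]), 'eef_rot': array([[-8.95250153e-01,  4.45563702e-01, -3.87522762e-04],
       [ 4.45563862e-01,  8.95249625e-01, -9.76911279e-04],
       [-8.83465991e-05, -1.04724611e-03, -9.99999448e-01]]), 'wrist_force': array([ 0.906218  ,  0.33436128, -0.43511165]), 'wrist_torque': array([-0.00351069, -0.04564638,  0.03416302]), 'gripper_force': 0.0, 'finger_gap': 93.8893673059128} 18.8
```
View pics/scene0.png

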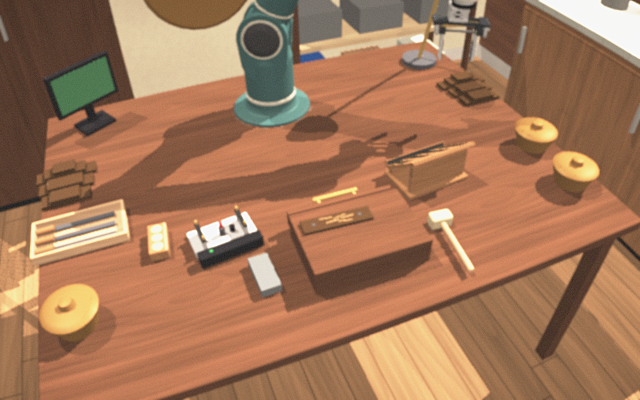

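View pics/top0.png

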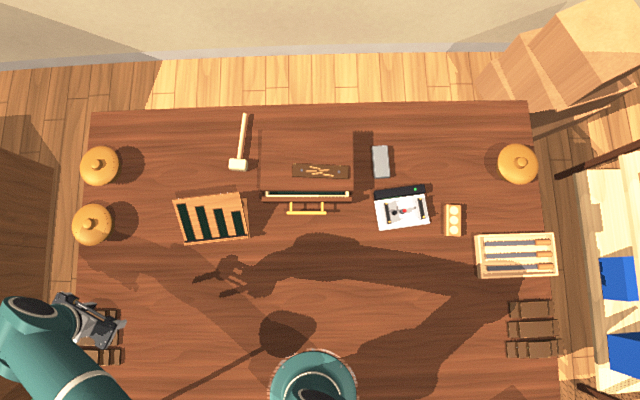

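View crop.

The scene view, taken from the far side, shows the chest at about (360,235) with the key on top, the rack at (430,170) and the cradle at (225,238). The top view shows the rack at (212,217), the key at (320,171), the handle at (306,209), the cradle at (402,210), the whetstone at (381,161) and the mallet at (240,150). I'll enlarge both views to measure.

```bash
python3 - <<'E'
from h import *
a=ld('top0')['c'][120:270,160:480,::-1]; cv2.imwrite('pics/topc.png',cv2.resize(a,None,fx=2.5,fy=2.5,interpolation=cv2.INTER_CUBIC))
a=ld('scene0')['c'][130:300,180:480,::-1]; cv2.imwrite('pics/scenec.png',cv2.resize(a,None,fx=2.66,fy=2.66,interpolation=cv2.INTER_CUBIC))
E
```

View pics/topc.png

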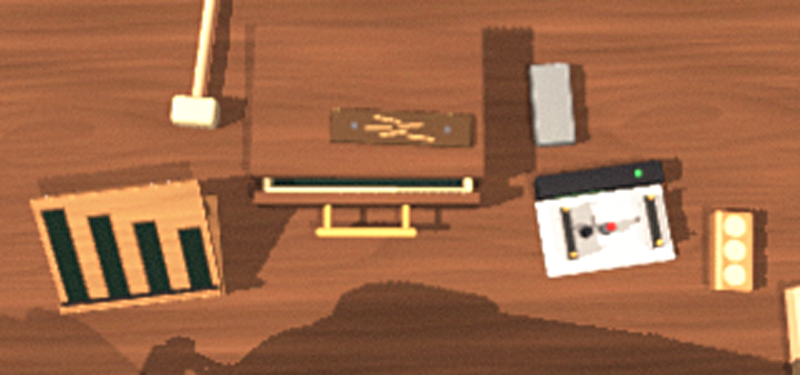

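View pics/scenec.png

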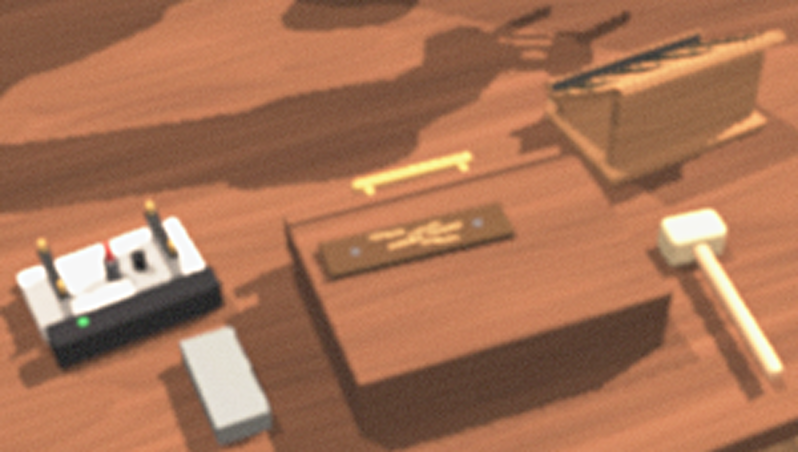

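Crops: handle ends in the top view at (317,232) and (416,233), key corners at (332,107) to (472,146), pin at (610,227). The four felts are at x 65 to 200, and the drawer is slightly ajar. Now I'll triangulate these.

```bash
python3 - <<'E'
from h import *
T,S=ld('top0'),ld('scene0')
t=lambda x,y:(160+x/2.5-.3,120+y/2.5-.3); s=lambda x,y:(180+x/2.66-.3,130+y/2.66-.3)
for n,a,b in [('hL',(317,232),(472,157)),('hR',(416,233),(355,184)),('k+x-y',(474,116),(328,277)),('k+x+y',(332,107),(513,236)),('k-x-y',(472,146),(319,243)),('k-x+y',(331,139),(503,205)),('rackTL',(30,200),(785,36)),('rackTR',(197,180),(550,88)),('chest back -y',(484,27),(362,384)),('chest back +y',(250,25),(671,293)),('chest fr -y',(480,176),(287,222)),('chest fr +y',(250,176),(560,153)),('pin',(610,227),(108,248))]:
    p,e=tri(T,t(*a),S,s(*b)); print(n,p.round(1),round(e,1))
hsv=cv2.cvtColor(T['c'],cv2.COLOR_RGB2HSV)
g=cv2.cvtColor(T['c'],cv2.COLOR_RGB2GRAY)
m=((g<60)&(T['c'][:,:,0]<50)).astype(np.uint8); m[:, :170]=0;m[:,255:]=0;m[:185]=0;m[260:]=0
cs,_=cv2.findContours(m,0,2)
for c in cs:
    if cv2.contourArea(c)>40:
        print('felt',cv2.contourArea(c),np.round(cv2.boxPoints(cv2.minAreaRect(c)),1).tolist())
r=(T['c'][:,:,0]>150)&(T['c'][:,:,1]<90)&(T['c'][:,:,2]<90); r[:,:380]=0;r[:,430:]=0;r[:190]=0;r[240:]=0
print('red',np.argwhere(r).mean(0) if r.any() else 0, r.sum())
w=((T['c'].min(2)>170)).astype(np.uint8); w[:,:365]=0;w[:,435:]=0;w[:185]=0;w[240:]=0
b=cv2.boxPoints(cv2.minAreaRect(np.argwhere(w)[:,::-1].astype(np.float32).reshape(-1,1,2)));print('cradle white',onz(T,b,12).round(1).tolist())
E
```

```text
hL [578.6  73.4  40. ] 3.1
hR [574.  -55.2  43.1] 3.8
k+x-y [ 719.5 -134.    78.2] 2.5
k+x+y [735.5  47.1  77.1] 2.5
k-x-y [ 679.  -128.9   82.7] 3.9
k-x+y [693.9  52.1  78.4] 4.9
rackTL [614.2 423.3 123. ] 1.5
rackTR [618.9 175.9 140.6] 68.5
chest back -y [ 843.  -150.4   72.3] 6.8
chest back +y [852.1 153.7  70.2] 7.1
chest fr -y [ 639.  -142.3   79.6] 5.3
chest fr +y [645.  148.4  75.5] 13.0
pin [ 574.6 -308.8   48.5] 0.4
felt 141.5 [[231.5, 212.10000610351562], [238.6999969482422, 210.5], [244.0, 234.0], [236.89999389648438, 235.60000610351562]]
felt 169.0 [[213.8000030517578, 210.10000610351562], [221.60000610351562, 208.1999969482422], [228.0, 236.0], [220.1999969482422, 237.8000030517578]]
felt 199.5 [[195.60000610351562, 207.10000610351562], [203.60000610351562, 205.1999969482422], [211.1999969482422, 237.89999389648438], [203.1999969482422, 239.8000030517578]]
felt 224.0 [[177.5, 205.10000610351562], [186.1999969482422, 202.8000030517578], [196.0, 240.0], [187.3000030517578, 242.3000030517578]]
red [210.5 404. ] 6
cradle white [[616.1, -218.3, 12.0], [637.0, -392.6, 12.0], [534.5, -399.8, 12.0], [514.5, -227.7, 12.0]]
```

```bash
python3 - <<'E'
from h import *
T,S=ld('top0'),ld('scene0')
F={'a':[(177.5,205.1),(186.2,202.8),(196,240),(187.3,242.3),136],'b':[(195.6,207.1),(203.6,205.2),(211.2,237.9),(203.2,239.8),120],'c':[(213.8,210.1),(221.6,208.2),(228,236),(220.2,237.8),104],'d':[(231.5,212.1),(238.7,210.5),(244,234),(236.9,235.6),88]}
for k,(a,b,c,d,L) in F.items():
    f=onz(T,[np.add(c,d)/2],40)[0]; u=onz(T,[np.add(a,b)/2],40+L*np.sin(np.radians(38)))[0]
    v=u-f; print(k,f.round(1),u.round(1),np.hypot(v[0],v[1]).round(1),'exp',round(L*np.cos(np.radians(38)),1),'yaw',round(np.arctan2(v[1],v[0]),3))
print('pin', onz(T,[(404,210.5)],54))
# handle and key centre on planes
t=lambda x,y:(160+x/2.5-.3,120+y/2.5-.3); s=lambda x,y:(180+x/2.66-.3,130+y/2.66-.3)
print('handle',onz(T,[t(317,232),t(416,233)],44),onz(S,[s(472,157),s(355,184)],44))
print('key T',onz(T,[t(474,116),t(332,107),t(472,146),t(331,139)],83).round(1),'S',onz(S,[s(328,277),s(513,236),s(319,243),s(503,205)],83).round(1))
# peg tops in scene/top
print('cradle pegs base?',onz(S,[s(43,242),s(151,204)],60))
E
```

```text
a [490.6 382.3  40. ] [599.7 389.4 123.7] 109.4 exp 107.2 yaw 0.065
b [497.2 331.1  40. ] [593.2 336.3 113.9] 96.2 exp 94.6 yaw 0.055
c [502.6 275.6  40. ] [584.1 281.7 104. ] 81.8 exp 82.0 yaw 0.075
d [508.4 222.2  40. ] [577.7 228.9  94.2] 69.6 exp 69.3 yaw 0.097
pin [[ 573.8421026  -308.34167279   54.        ]]
handle [[577.5376897   71.64702377  44.        ]
 [573.34051973 -56.96407971  44.        ]] [[583.08467761  72.9947543   44.        ]
 [575.46817454 -53.64050651  44.        ]]
key T [[ 717.9 -134.8   83. ]
 [ 734.3   47.8   83. ]
 [ 678.4 -130.7   83. ]
 [ 691.9   49.5   83. ]] S [[ 724.3 -134.2   83. ]
 [ 740.6   42.9   83. ]
 [ 679.9 -127.1   83. ]
 [ 698.7   52.4   83. ]]
cradle pegs base? [[ 554.35432238 -367.29071221   60.        ]
 [ 542.16861112 -256.11043364   60.        ]]
```

```bash
cat > off.py <<'E'
# usage: off.py x y z yangle -> shift in tool axes and turn
import sys; from h import *
s=arm.sense(); R=np.array(s['eef_rot']); p=np.array(s['tool_pos'])
x,y,z,a=map(float,sys.argv[1:5]); d=R.T@(np.array([x,y,z])-p)
cur=np.arctan2(R[1,1],R[0,1]); t=(cur-a+np.pi/2)%np.pi-np.pi/2
print('pos',p.round(1),'yang',round(cur,3),'tool shift',d.round(1),'turn',round(t,3),'j7',round(s['joints'][6],2),'F',np.round(s['wrist_force'],1),'gap',round(s['finger_gap'],1))
E
python3 off.py 577 9 205 -0.04
```

```text
pos [278.3 559.2 204.9] yang 1.109 tool shift [-5.125e+02 -3.595e+02  3.000e-01] turn 1.149 j7 -0.05 F [ 0.9  0.3 -0.4] gap 93.9
```

{"name": "creep_tool", "arguments": {
  "motion": [
    [-512,-359,0,1.149,40],
    [-512,-359,0,1.149,40],
    [-512,-359,0,1.149,40],
    [-512,-359,0,1.149,40],
    [-512,-359,0,1.149,40],
    [-512,-359,0,1.149,40],
    [-512,-359,0,1.149,40],
    [-512,-359,0,1.149,40],
    [-512,-359,0,1.149,40],
    [-512,-359,0,1.149,40],
    [-512,-359,0,1.149,40],
    [-512,-359,0,1.149,40],
    [-512,-359,0,1.149,40],
    [-512,-359,0,1.149,40],
    [-512,-359,0,1.149,40],
    [-512,-359,0,1.149,40],
    [-512,-359,0,1.149,40],
    [-512,-359,0,1.149,28],
    [-512,-359,0,1.149,28],
    [-512,-359,0,1.149,28]
  ]
}}

```text
t: 1.77
tool_pos: [576.6, 11.4, 205.5]
eef_rot: [[0.038, 0.999, -0.0], [0.999, -0.038, 0.0], [0.0, -0.0, -1.0]]
wrist_force: [1.2, 0.4, 0.1]
finger_gap: 28.4
gripper_force: 0.0
```

```bash
python3 off.py 577 9 28 -0.04
```

```text
pos [576.6  11.4 205.5] yang -0.038 tool shift [ -2.5   0.6 177.5] turn 0.002 j7 0.05 F [1.2 0.4 0.1] gap 28.4
```

{"name": "creep_tool", "arguments": {
  "motion": [
    [-2,0,40,0,28],
    [-2,0,80,0,28],
    [-2,0,120,0,28],
    [-2,0,150,0,28],
    [-2,0,165,0,28],
    [-2,0,177,0,28],
    [-2,0,177,0,28]
  ]
}}

```text
t: 2.35
tool_pos: [575.7, 8.8, 26.7]
eef_rot: [[0.039, 0.999, -0.003], [0.999, -0.039, -0.0], [-0.0, -0.003, -1.0]]
wrist_force: [0.1, -1.2, 0.6]
finger_gap: 28.0
gripper_force: 0.0
```

{"name": "creep_tool", "arguments": {
  "motion": [
    [0,0,0,0,8],
    [0,0,0,0,8],
    [0,0,0,0,8],
    [0,0,0,0,8],
    [0,0,0,0,8]
  ],
  "grip_force": 20
}}

```text
t: 2.77
tool_pos: [577.6, 8.2, 29.7]
eef_rot: [[0.04, 0.999, 0.002], [0.999, -0.04, 0.0], [0.001, 0.002, -1.0]]
wrist_force: [-1.6, 0.8, 8.4]
finger_gap: 10.2
gripper_force: 20.0
```

{"name": "creep_tool", "arguments": {
  "motion": [
    [0,-10,0,0,8],
    [0,-25,0,0,8],
    [0,-40,0,0,8],
    [0,-55,0,0,8],
    [0,-70,0,0,8],
    [0,-85,0,0,8],
    [0,-100,0,0,8],
    [0,-115,0,0,8],
    [0,-125,0,0,8],
    [0,-132,0,0,8],
    [0,-132,0,0,8]
  ]
}}

```text
t: 3.68
tool_pos: [444.8, 12.2, 29.6]
eef_rot: [[0.041, 0.999, 0.002], [0.999, -0.041, -0.0], [-0.0, 0.002, -1.0]]
wrist_force: [-0.9, -11.2, 10.9]
finger_gap: 10.1
gripper_force: 20.0
```

{"name": "creep_tool", "arguments": {
  "motion": [
    [0,0,0,0,28],
    [0,0,0,0,28],
    [0,0,0,0,28],
    [0,0,-30,0,28],
    [0,0,-60,0,28],
    [0,0,-100,0,28],
    [0,0,-140,0,28],
    [0,0,-180,0,28],
    [0,0,-220,0,28],
    [0,0,-220,0,28]
  ]
}}

```text
t: 4.52
tool_pos: [447.6, 13.5, 255.2]
eef_rot: [[0.04, 0.999, 0.009], [0.999, -0.04, 0.003], [0.003, 0.009, -1.0]]
wrist_force: [1.5, -0.3, 1.0]
finger_gap: 28.0
gripper_force: 0.0
```

{"name": "creep_tool", "arguments": {
  "motion": [
    [40,0,0,0,60],
    [80,0,0,0,60],
    [120,0,0,0,60],
    [160,0,0,0,60],
    [200,0,0,0,60],
    [240,0,0,0,60],
    [280,0,0,0,60],
    [320,0,0,0,60],
    [320,0,0,0,60],
    [320,0,0,0,60]
  ]
}}

```text
t: 5.35
tool_pos: [457.0, 334.9, 247.6]
eef_rot: [[0.037, 0.999, -0.001], [0.999, -0.037, -0.001], [-0.001, -0.001, -1.0]]
wrist_force: [0.4, -0.2, -0.1]
finger_gap: 60.1
gripper_force: 0.0
```

```bash
python3 - <<'E'
from h import *
snap('top','top1.png');snap('scene','scene1.png')
a=ld('top1')['c'][150:260,240:400,::-1]; cv2.imwrite('pics/top1c.png',cv2.resize(a,None,fx=5,fy=5,interpolation=cv2.INTER_CUBIC))
E
```

```text
(no output)
```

View pics/top1c.png

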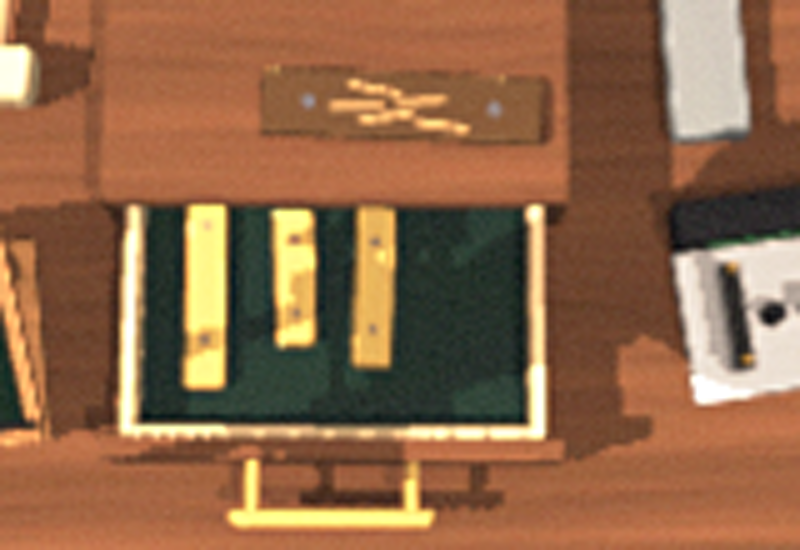

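View pics/scene1.png

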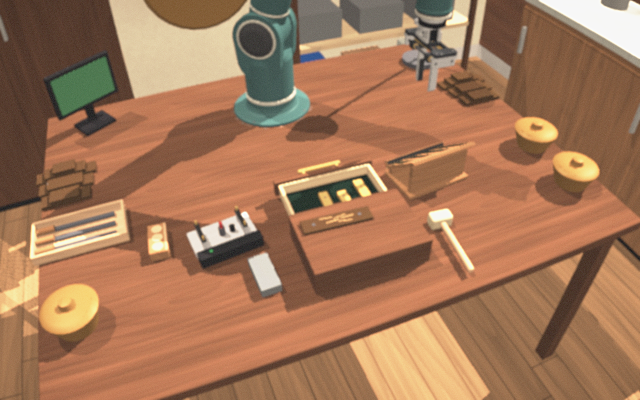

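Three bars lie in the drawer, at crop x of about 205, 295 and 373, and the lane at the right is empty. Their far ends are close to the chest's front edge. I'll measure their lengths and centres.

```bash
python3 - <<'E'
from h import *
T,S=ld('top1'),ld('scene1')
t=lambda x,y:(240+x/5-.4,150+y/5-.4)
for n,q in {'1':[(185,388),(227,390),(228,206),(187,206)],'2':[(276,345),(316,347),(315,208),(273,209)],'3':[(350,365),(390,368),(396,207),(357,206)]}.items():
    p=onz(T,[t(*x) for x in q],34)[:,:2]; n0=(p[0]+p[1])/2;f0=(p[2]+p[3])/2;v=f0-n0
    print(n,'near',n0.round(1),'far',f0.round(1),'vis len',np.linalg.norm(v).round(1),'yaw',np.arctan2(v[1],v[0]).round(3),'w',np.linalg.norm(p[0]-p[1]).round(1))
print('chest front edge z75',onz(T,[t(110,206),t(565,206)],75).round(1))
print('key',onz(T,[t(262,70),t(548,76),t(545,140),t(262,133)],83).round(1))
print('drawer front wall in/out z53',onz(T,[t(140,428),t(525,432)],53).round(1), 'handle',onz(T,[t(228,518),t(434,518)],41).round(1))
a=S['c'][150:230,270:400,::-1]; cv2.imwrite('pics/scene1c.png',cv2.resize(a,None,fx=6,fy=6,interpolation=cv2.INTER_CUBIC))
E
```

```text
1 near [530.4  91.5] far [651.9  89.9] vis len 121.5 yaw -0.013 w 27.5
2 near [557.3  32.4] far [648.8  32.6] vis len 91.5 yaw 0.001 w 26.2
3 near [542.8 -15.6] far [648.9 -22. ] vis len 106.3 yaw -0.061 w 26.1
chest front edge z75 [[ 645.1  148.6   75. ]
 [ 638.3 -142.9   75. ]]
key [[ 730.7   49.5   83. ]
 [ 722.2 -134.6   83. ]
 [ 680.  -131.1   83. ]
 [ 688.9   49.9   83. ]]
drawer front wall in/out z53 [[ 504.3  132.    53. ]
 [ 496.5 -113.8   53. ]] handle [[446.5  77.2  41. ]
 [443.8 -54.7  41. ]]
```

View pics/scene1c.png

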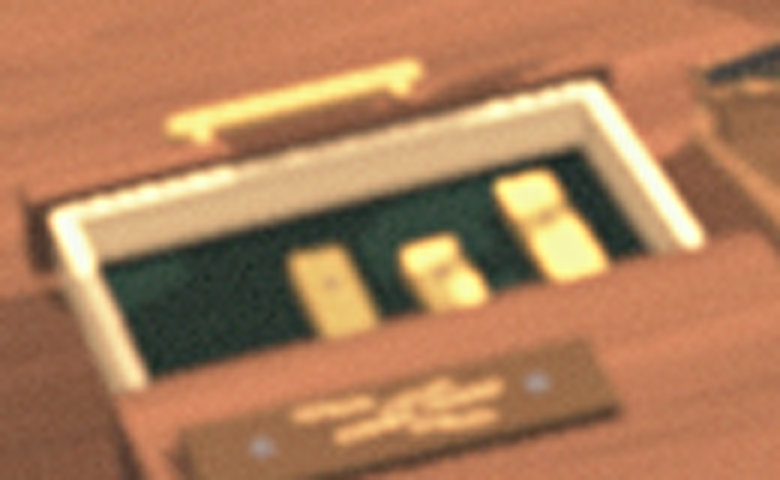

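Hole spacing and half-lengths identify the bars as a (left), d (middle) and c (right), so b is absent. Next I check heights from the two views and head for bar a.

```bash
python3 - <<'E'
from h import *
T,S=ld('top1'),ld('scene1')
t=lambda x,y:(240+x/5-.4,150+y/5-.4); s=lambda x,y:(270+x/6-.4,150+y/6-.4)
for n,a,b in [('1r',(227,390),(495,182)),('1l',(185,388),(557,171)),('2r',(316,347),(401,243)),('2l',(276,345),(457,234)),('3r',(390,368),(288,255)),('3l',(350,365),(340,246)),('wall r',(525,430),(75,225))]:
    p,e=tri(T,t(*a),S,s(*b)); print(n,p.round(1),round(e,1))
E
python3 off.py 596 90.5 150 1.55
```

```text
1r [530.2  79.5  32.3] 3.4
1l [532.8 108.8  31.3] 7.0
2r [556.7  20.6  35.1] 2.7
2l [559.   47.3  33.4] 3.7
3r [541.8 -28.4  32.4] 0.3
3l [544.2  -2.9  31.4] 0.9
wall r [ 498.1 -115.5   45. ] 2.2
pos [457.8 332.3 248.2] yang -0.041 tool shift [-235.9  147.9   98.3] turn 1.551 j7 -0.65 F [ 0.8 -0.4 -0.5] gap 60.0
```

{"name": "creep_tool", "arguments": {
  "motion": [
    [-40,25,0,0.12,36],
    [-80,50,0,0.24,36],
    [-120,75,0,0.36,36],
    [-160,100,0,0.48,36],
    [-200,125,0,0.6,36],
    [-236,148,20,0.72,36],
    [-236,148,40,0.84,36],
    [-236,148,60,0.96,36],
    [-236,148,80,1.08,36],
    [-236,148,98,1.2,36],
    [-236,148,98,1.32,36],
    [-236,148,98,1.44,36],
    [-236,148,98,1.551,36],
    [-236,148,98,1.551,36],
    [-236,148,98,1.551,36]
  ]
}}

```text
t: 6.7
tool_pos: [596.0, 90.4, 150.8]
eef_rot: [[1.0, -0.018, 0.0], [-0.018, -1.0, -0.0], [0.0, 0.0, -1.0]]
wrist_force: [0.5, -1.2, 0.8]
finger_gap: 35.6
gripper_force: 0.0
```

```bash
python3 off.py 596 90.5 26 1.55
```

```text
pos [596.   90.4 150.8] yang -1.589 tool shift [-0.000e+00 -1.000e-01  1.248e+02] turn 0.003 j7 -1.49 F [ 0.5 -1.2  0.8] gap 35.6
```

{"name": "creep_tool", "arguments": {
  "motion": [
    [0,0,40,0,36],
    [0,0,75,0,36],
    [0,0,100,0,36],
    [0,0,115,0,36],
    [0,0,124,0,36],
    [0,0,124,0,36]
  ]
}}

```text
t: 7.2
tool_pos: [595.4, 90.7, 25.3]
eef_rot: [[1.0, -0.018, -0.002], [-0.018, -1.0, -0.0], [-0.002, 0.0, -1.0]]
wrist_force: [-0.4, -0.2, -0.7]
finger_gap: 36.2
gripper_force: 0.0
```

{"name": "creep_tool", "arguments": {
  "motion": [
    [0,0,0,0,20],
    [0,0,0,0,20],
    [0,0,0,0,20],
    [0,0,0,0,20],
    [0,0,0,0,20]
  ],
  "grip_force": 20
}}

```text
t: 7.62
tool_pos: [597.0, 91.3, 27.8]
eef_rot: [[1.0, -0.02, 0.002], [-0.02, -1.0, 0.0], [0.002, -0.0, -1.0]]
wrist_force: [-0.9, -0.8, 8.2]
finger_gap: 24.0
gripper_force: 20.0
```

{"name": "creep_tool", "arguments": {
  "motion": [
    [0,0,-3,0,20],
    [-4,0,-4,0,20],
    [-8,0,-4,0,20],
    [-12,0,-4,0,20],
    [-16,0,-4,0,20],
    [-20,0,-4,0,20],
    [-20,0,-4,0,20]
  ]
}}

```text
t: 8.2
tool_pos: [575.2, 91.8, 30.4]
eef_rot: [[1.0, -0.02, -0.001], [-0.02, -1.0, 0.0], [-0.001, -0.0, -1.0]]
wrist_force: [-0.1, -0.4, -3.7]
finger_gap: 24.0
gripper_force: 20.0
```

{"name": "creep_tool", "arguments": {
  "motion": [
    [-3,0,-5,0,20],
    [-3,0,-10,0,20],
    [-3,0,-15,0,20],
    [-3,0,-20,0,20]
  ]
}}

```text
t: 8.53
tool_pos: [573.4, 91.7, 51.2]
eef_rot: [[1.0, -0.02, 0.0], [-0.02, -1.0, 0.0], [0.0, -0.0, -1.0]]
wrist_force: [-0.6, 0.4, -2.6]
finger_gap: 23.6
gripper_force: 20.0
```

{"name": "creep_tool", "arguments": {
  "motion": [
    [0,0,-8,0,20],
    [0,0,-16,0,20],
    [0,0,-24,0,20],
    [0,0,-24,0,20]
  ]
}}

```text
t: 8.87
tool_pos: [573.6, 91.9, 76.2]
eef_rot: [[1.0, -0.02, 0.001], [-0.02, -1.0, 0.001], [0.001, -0.001, -1.0]]
wrist_force: [-0.7, 0.3, -3.1]
finger_gap: 23.3
gripper_force: 20.0
```

```bash
python3 - <<'E'
from h import *
snap('top','top2.png');snap('scene','scene2.png')
a=ld('top2')['c'][150:260,240:400,::-1];b=ld('scene2')['c'][90:250,240:440,::-1]
cv2.imwrite('pics/c2.png',np.hstack([cv2.resize(a,(440,303)),cv2.resize(b,(360,303))]))
E
```

```text
(no output)
```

View pics/c2.png

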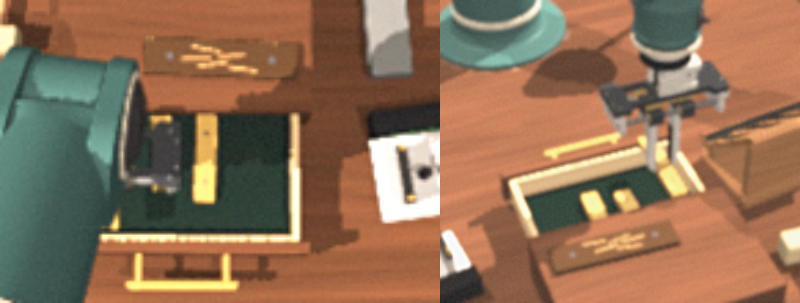

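Both views show bar a held and clear of the drawer, with c and d still in place. I'll carry it to the rack.

{"name": "creep_tool", "arguments": {
  "motion": [
    [0,0,-40,0,20],
    [0,0,-80,0,20],
    [0,0,-124,0,20],
    [0,0,-124,0,20]
  ]
}}

```text
t: 9.3
tool_pos: [576.1, 91.5, 205.0]
eef_rot: [[1.0, -0.021, 0.008], [-0.021, -1.0, 0.002], [0.008, -0.002, -1.0]]
wrist_force: [1.4, 0.1, -2.4]
finger_gap: 24.0
gripper_force: 20.0
```

```bash
python3 off.py 543 388 170 -1.466
```

```text
pos [576.1  91.5 205. ] yang -1.592 tool shift [ -39.5 -295.6   35.4] turn -0.126 j7 -1.54 F [ 1.4  0.1 -2.4] gap 24.0
```

{"name": "creep_tool", "arguments": {
  "motion": [
    [-6,-40,0,0,20],
    [-12,-80,0,0,20],
    [-18,-120,0,-0.03,20],
    [-24,-160,0,-0.06,20],
    [-30,-200,0,-0.09,20],
    [-36,-240,0,-0.12,20],
    [-38,-275,0,-0.126,20],
    [-39,-296,0,-0.126,20],
    [-39,-296,10,-0.126,20],
    [-39,-296,10,-0.126,20]
  ]
}}

```text
t: 10.13
tool_pos: [538.9, 389.2, 185.6]
eef_rot: [[0.994, 0.108, -0.002], [0.108, -0.994, -0.002], [-0.003, 0.002, -1.0]]
wrist_force: [-0.5, -0.7, -4.9]
finger_gap: 23.8
gripper_force: 20.0
```

```bash
python3 off.py 543 388 91 -1.466;  python3 - <<'E'
from h import *
snap('top','top3.png');snap('scene','scene3.png')
a=ld('top3')['c'][150:270,160:320,::-1];b=ld('scene3')['c'][60:220,340:540,::-1]
cv2.imwrite('pics/c3.png',np.hstack([cv2.resize(a,(420,315)),cv2.resize(b,(380,315))]))
E
```

```text
pos [538.9 389.2 185.6] yang -1.463 tool shift [ 4.2  1.4 94.6] turn 0.003 j7 -1.88 F [-0.5 -0.7 -4.9] gap 23.8
```

View pics/c3.png

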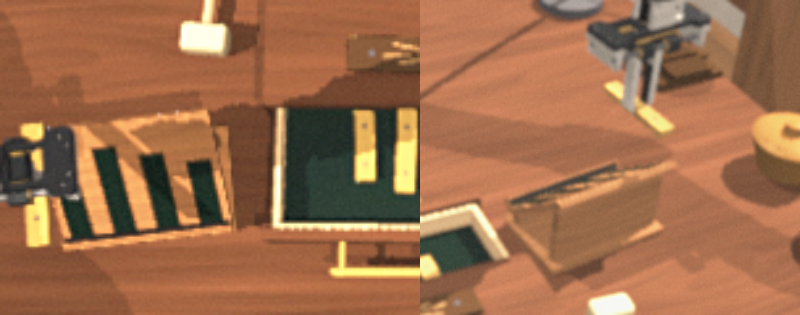

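The bar hangs level above the rack's left bay. Lowering it onto the slope.

{"name": "creep_tool", "arguments": {
  "motion": [
    [4,1,15,0,20],
    [4,1,25,0,20],
    [4,1,35,0,20],
    [4,1,45,0,20],
    [4,1,55,0,20],
    [4,1,65,0,20]
  ],
  "grip_force": 12
}}

```text
t: 10.73
tool_pos: [544.2, 387.7, 122.3]
eef_rot: [[0.994, 0.105, -0.0], [0.105, -0.994, -0.0], [-0.0, 0.0, -1.0]]
wrist_force: [0.9, -0.0, -2.1]
finger_gap: 23.8
gripper_force: 12.0
```

{"name": "creep_tool", "arguments": {
  "motion": [
    [0,0,6,0,20],
    [0,0,12,0,20],
    [0,0,18,0,20],
    [0,0,24,0,20],
    [0,0,28,0,20],
    [0,0,28,0,20]
  ]
}}

```text
t: 11.23
tool_pos: [543.8, 387.7, 94.5]
eef_rot: [[0.994, 0.106, -0.001], [0.106, -0.994, -0.001], [-0.001, 0.001, -1.0]]
wrist_force: [-0.9, -0.0, -3.4]
finger_gap: 23.9
gripper_force: 12.0
```

{"name": "creep_tool", "arguments": {
  "motion": [
    [0,0,2,0,20],
    [0,0,3,0,20],
    [0,0,3,0,38],
    [0,0,3,0,38],
    [0,0,3,0,38],
    [0,0,3,0,38]
  ]
}}

```text
t: 11.73
tool_pos: [544.4, 388.0, 92.8]
eef_rot: [[0.994, 0.106, 0.0], [0.106, -0.994, 0.0], [0.0, -0.0, -1.0]]
wrist_force: [-0.3, 0.2, 0.2]
finger_gap: 37.9
gripper_force: 0.0
```

{"name": "creep_tool", "arguments": {
  "motion": [
    [0,0,-15,0,38],
    [0,0,-40,0,38],
    [0,0,-80,0,38],
    [0,0,-120,0,38],
    [0,0,-120,0,38]
  ]
}}

```text
t: 12.15
tool_pos: [547.1, 388.8, 221.7]
eef_rot: [[0.994, 0.105, 0.008], [0.105, -0.994, 0.006], [0.009, -0.005, -1.0]]
wrist_force: [1.4, 0.5, 0.2]
finger_gap: 38.1
gripper_force: 0.0
```

```bash
python3 off.py 602 32.5 200 -1.59
```

```text
pos [547.1 388.8 221.7] yang -1.466 tool shift [ 17.  360.2  19.9] turn 0.124 j7 -1.89 F [1.4 0.5 0.2] gap 38.1
```

{"name": "creep_tool", "arguments": {
  "motion": [
    [2,40,0,0,34],
    [4,80,0,0,34],
    [6,120,0,0,34],
    [8,160,0,0,34],
    [10,200,0,0.03,34],
    [12,240,0,0.06,34],
    [14,280,0,0.09,34],
    [16,320,0,0.12,34],
    [17,350,0,0.12,34],
    [17,360,20,0.12,34],
    [17,360,40,0.12,34],
    [17,360,60,0.12,34],
    [17,360,60,0.12,34]
  ]
}}

```text
t: 13.23
tool_pos: [597.7, 31.5, 150.4]
eef_rot: [[1.0, -0.015, -0.003], [-0.015, -1.0, -0.0], [-0.003, 0.0, -1.0]]
wrist_force: [-0.7, -0.4, 0.7]
finger_gap: 33.9
gripper_force: 0.0
```

```bash
python3 off.py 601 32.5 26 -1.585;  python3 - <<'E'
from h import *
snap('top','top4.png');snap('scene','scene4.png')
a=ld('top4')['c'][180:260,160:267,::-1];b=ld('scene4')['c'][120:210,370:490,::-1]
cv2.imwrite('pics/c4.png',np.hstack([cv2.resize(a,(400,299),interpolation=2),cv2.resize(b,(399,299),interpolation=2)]))
E
```

```text
pos [597.7  31.5 150.4] yang -1.585 tool shift [  3.7  -1.1 124.4] turn -0.0 j7 -1.38 F [-0.7 -0.4  0.7] gap 33.9
```

View pics/c4.png

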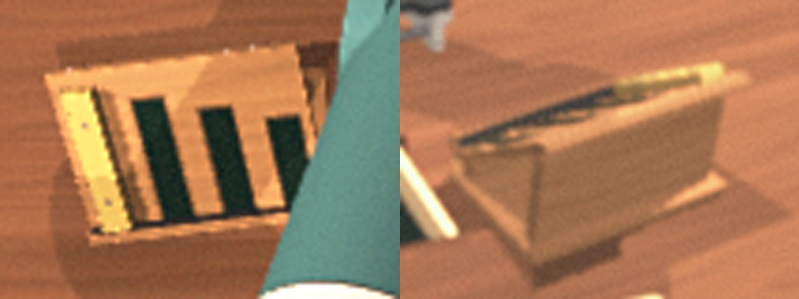

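Bar a fills its outline down to the lip: crop (62 to 95, 92) at the top, foot at about (115,230). Next is bar d.

{"name": "creep_tool", "arguments": {
  "motion": [
    [3,-1,40,0,34],
    [3,-1,75,0,34],
    [3,-1,100,0,34],
    [3,-1,115,0,34],
    [3,-1,124,0,34],
    [3,-1,124,0,34]
  ]
}}

```text
t: 13.83
tool_pos: [602.3, 32.9, 28.4]
eef_rot: [[1.0, -0.014, -0.0], [-0.014, -1.0, -0.0], [-0.0, 0.0, -1.0]]
wrist_force: [0.1, -0.2, -1.3]
finger_gap: 33.6
gripper_force: 0.0
```

{"name": "creep_tool", "arguments": {
  "motion": [
    [0,0,0,0,20],
    [0,0,0,0,20],
    [0,0,0,0,20],
    [0,0,0,0,20],
    [0,0,0,0,20]
  ],
  "grip_force": 20
}}

```text
t: 14.25
tool_pos: [603.2, 32.8, 30.2]
eef_rot: [[1.0, -0.014, 0.002], [-0.014, -1.0, 0.001], [0.002, -0.001, -1.0]]
wrist_force: [-1.1, 0.9, 8.6]
finger_gap: 23.6
gripper_force: 19.9
```

{"name": "creep_tool", "arguments": {
  "motion": [
    [0,0,-3,0,20],
    [-4,0,-4,0,20],
    [-8,0,-4,0,20],
    [-12,0,-4,0,20],
    [-16,0,-4,0,20],
    [-20,0,-8,0,20],
    [-22,0,-15,0,20],
    [-22,0,-25,0,20],
    [-22,0,-35,0,20],
    [-22,0,-60,0,20],
    [-22,0,-100,0,20],
    [-22,0,-140,0,20],
    [-22,0,-175,0,20],
    [-22,0,-175,0,20]
  ]
}}

```text
t: 15.42
tool_pos: [583.1, 32.4, 211.0]
eef_rot: [[1.0, -0.015, 0.009], [-0.015, -1.0, 0.002], [0.009, -0.002, -1.0]]
wrist_force: [1.0, 0.2, -0.8]
finger_gap: 23.4
gripper_force: 19.9
```

```bash
python3 off.py 541.5 225.8 170 -1.466
```

```text
pos [583.1  32.4 211. ] yang -1.586 tool shift [ -44.9 -192.7   41. ] turn -0.12 j7 -1.43 F [ 1.   0.2 -0.8] gap 23.4
```

{"name": "creep_tool", "arguments": {
  "motion": [
    [-8,-40,0,0,20],
    [-16,-80,0,-0.03,20],
    [-24,-115,0,-0.06,20],
    [-32,-150,10,-0.09,20],
    [-40,-185,20,-0.12,20],
    [-43,-193,30,-0.12,20],
    [-43,-193,40,-0.12,20],
    [-43,-193,40,-0.12,20]
  ]
}}

```text
t: 16.08
tool_pos: [539.1, 226.3, 162.0]
eef_rot: [[0.994, 0.106, -0.002], [0.106, -0.994, -0.002], [-0.002, 0.001, -1.0]]
wrist_force: [0.2, -1.2, -1.1]
finger_gap: 23.4
gripper_force: 19.9
```

```bash
python3 off.py 541.5 225.8 75 -1.466
```

```text
pos [539.1 226.3 162. ] yang -1.464 tool shift [ 2.5  0.7 87. ] turn 0.002 j7 -1.65 F [ 0.2 -1.2 -1.1] gap 23.4
```

{"name": "creep_tool", "arguments": {
  "motion": [
    [2,0,15,0,20],
    [2,0,30,0,20],
    [2,0,40,0,20],
    [2,0,50,0,20],
    [2,0,58,0,20],
    [2,0,65,0,20],
    [2,0,71,0,20],
    [2,0,77,0,20],
    [2,0,82,0,20],
    [2,0,82,0,20]
  ],
  "grip_force": 12
}}

```text
t: 16.92
tool_pos: [541.6, 226.7, 80.6]
eef_rot: [[0.994, 0.106, -0.001], [0.106, -0.994, -0.001], [-0.001, 0.0, -1.0]]
wrist_force: [-0.7, -0.3, -1.4]
finger_gap: 23.8
gripper_force: 12.0
```

{"name": "creep_tool", "arguments": {
  "motion": [
    [0,0,2,0,20],
    [0,0,2,0,20]
  ]
}}

```text
t: 17.08
tool_pos: [541.9, 226.8, 79.4]
eef_rot: [[0.994, 0.106, 0.0], [0.106, -0.994, -0.0], [0.0, 0.0, -1.0]]
wrist_force: [-0.2, -0.4, -2.6]
finger_gap: 23.5
gripper_force: 12.0
```

{"name": "creep_tool", "arguments": {
  "motion": [
    [0,0,2,0,20],
    [0,0,3,0,20],
    [0,0,3,0,38],
    [0,0,3,0,38],
    [0,0,3,0,38],
    [0,0,3,0,38]
  ]
}}

```text
t: 17.58
tool_pos: [541.9, 226.8, 76.5]
eef_rot: [[0.994, 0.106, 0.0], [0.106, -0.994, -0.0], [0.0, 0.0, -1.0]]
wrist_force: [-0.0, -0.7, 0.0]
finger_gap: 38.0
gripper_force: 0.0
```

{"name": "creep_tool", "arguments": {
  "motion": [
    [0,0,-15,0,38],
    [0,0,-40,0,38],
    [0,0,-80,0,38],
    [0,0,-120,0,38],
    [0,0,-120,0,38]
  ]
}}

```text
t: 18.0
tool_pos: [544.8, 227.3, 203.4]
eef_rot: [[0.994, 0.105, 0.008], [0.105, -0.994, 0.004], [0.008, -0.003, -1.0]]
wrist_force: [1.3, -0.1, 1.5]
finger_gap: 38.0
gripper_force: 0.0
```

```bash
python3 off.py 596 -18.8 160 -1.62
```

```text
pos [544.8 227.3 203.4] yang -1.466 tool shift [ 24.8 250.3  42.8] turn 0.154 j7 -1.67 F [ 1.3 -0.1  1.5] gap 38.0
```

{"name": "creep_tool", "arguments": {
  "motion": [
    [4,40,0,0.03,38],
    [8,80,0,0.06,38],
    [12,120,0,0.09,38],
    [16,160,0,0.12,38],
    [20,200,0,0.15,38],
    [24,230,0,0.154,38],
    [27,250,20,0.154,38],
    [27,250,43,0.154,38],
    [27,250,43,0.154,38],
    [27,250,43,0.154,38]
  ]
}}

```text
t: 18.83
tool_pos: [594.6, -18.7, 153.1]
eef_rot: [[0.999, -0.048, -0.002], [-0.048, -0.999, -0.0], [-0.002, 0.0, -1.0]]
wrist_force: [0.5, 0.4, 1.3]
finger_gap: 37.8
gripper_force: 0.0
```

```bash
python3 off.py 596 -18.8 26 -1.62;  python3 - <<'E'
from h import *
snap('top','top5.png');snap('scene','scene5.png')
a=ld('top5')['c'][165:265,165:325,::-1];b=ld('scene5')['c'][120:220,280:480,::-1]
cv2.imwrite('pics/c5.png',np.hstack([cv2.resize(a,(400,250),interpolation=2),cv2.resize(b,(400,250),interpolation=2)]))
E
```

```text
pos [594.6 -18.7 153.1] yang -1.619 tool shift [ 1.600e+00 -1.000e-01  1.271e+02] turn 0.001 j7 -1.32 F [0.5 0.4 1.3] gap 37.8
```

View pics/c5.png

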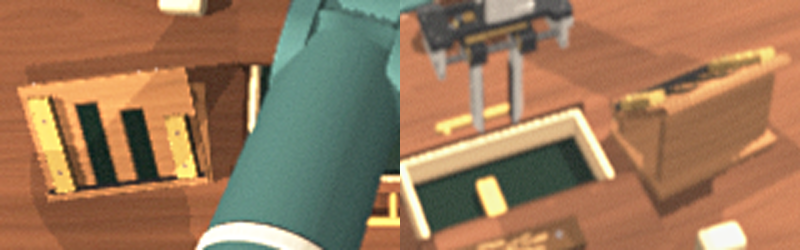

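Bars a and d sit on their outlines against the lip, with d at crop (183,147). Only c is left in the drawer.

{"name": "creep_tool", "arguments": {
  "motion": [
    [1,0,40,0,38],
    [1,0,75,0,38],
    [1,0,100,0,38],
    [1,0,117,0,38],
    [1,0,126,0,38],
    [1,0,126,0,38]
  ]
}}

```text
t: 19.43
tool_pos: [595.9, -18.3, 27.0]
eef_rot: [[0.999, -0.047, -0.001], [-0.047, -0.999, -0.0], [-0.001, 0.0, -1.0]]
wrist_force: [-0.5, -0.4, -1.3]
finger_gap: 37.7
gripper_force: 0.0
```

{"name": "creep_tool", "arguments": {
  "motion": [
    [0,0,0,0,20],
    [0,0,0,0,20],
    [0,0,0,0,20],
    [0,0,0,0,20],
    [0,0,0,0,20]
  ],
  "grip_force": 20
}}

```text
t: 19.85
tool_pos: [597.1, -18.8, 29.0]
eef_rot: [[0.999, -0.048, 0.002], [-0.048, -0.999, 0.0], [0.002, -0.001, -1.0]]
wrist_force: [-0.5, 0.6, 9.2]
finger_gap: 23.8
gripper_force: 20.0
```

{"name": "creep_tool", "arguments": {
  "motion": [
    [0,0,-3,0,20],
    [-4,0,-4,0,20],
    [-8,0,-4,0,20],
    [-12,0,-4,0,20],
    [-16,0,-4,0,20],
    [-20,0,-8,0,20],
    [-22,0,-15,0,20],
    [-22,0,-25,0,20],
    [-22,0,-35,0,20],
    [-22,0,-60,0,20],
    [-22,0,-100,0,20],
    [-22,0,-140,0,20],
    [-22,0,-180,0,20],
    [-22,0,-180,0,20]
  ]
}}

```text
t: 21.02
tool_pos: [577.2, -18.9, 215.6]
eef_rot: [[0.999, -0.049, 0.01], [-0.049, -0.999, 0.001], [0.01, -0.002, -1.0]]
wrist_force: [0.4, -0.1, -2.4]
finger_gap: 23.6
gripper_force: 20.0
```

```bash
python3 off.py 540 278.8 175 -1.466
```

```text
pos [577.2 -18.9 215.6] yang -1.62 tool shift [ -52.2 -295.4   40.5] turn -0.154 j7 -1.37 F [ 0.4 -0.1 -2.4] gap 23.6
```

{"name": "creep_tool", "arguments": {
  "motion": [
    [-7,-40,0,0,20],
    [-14,-80,0,-0.03,20],
    [-21,-120,0,-0.06,20],
    [-28,-160,0,-0.09,20],
    [-35,-200,0,-0.12,20],
    [-42,-240,0,-0.154,20],
    [-48,-275,10,-0.154,20],
    [-48,-296,25,-0.154,20],
    [-48,-296,40,-0.154,20],
    [-48,-296,40,-0.154,20]
  ]
}}

```text
t: 21.85
tool_pos: [539.1, 280.9, 165.4]
eef_rot: [[0.994, 0.108, -0.002], [0.108, -0.994, -0.002], [-0.003, 0.002, -1.0]]
wrist_force: [0.0, -1.7, -3.0]
finger_gap: 23.5
gripper_force: 20.0
```

```bash
python3 off.py 542 280 80 -1.466
```

```text
pos [539.1 280.9 165.4] yang -1.463 tool shift [ 3.   1.1 85.4] turn 0.003 j7 -1.72 F [ 0.  -1.7 -3. ] gap 23.5
```

{"name": "creep_tool", "arguments": {
  "motion": [
    [3,1,15,0,20],
    [3,1,30,0,20],
    [3,1,40,0,20],
    [3,1,50,0,20],
    [3,1,58,0,20],
    [3,1,65,0,20],
    [3,1,71,0,20],
    [3,1,77,0,20],
    [3,1,82,0,20],
    [3,1,82,0,20]
  ],
  "grip_force": 12
}}

```text
t: 22.68
tool_pos: [543.2, 279.3, 84.6]
eef_rot: [[0.994, 0.106, -0.001], [0.106, -0.994, -0.001], [-0.001, 0.0, -1.0]]
wrist_force: [-0.3, -0.8, -2.4]
finger_gap: 23.8
gripper_force: 12.0
```

{"name": "creep_tool", "arguments": {
  "motion": [
    [0,0,2,0,20],
    [0,0,3,0,20],
    [0,0,3,0,38],
    [0,0,3,0,38],
    [0,0,3,0,38],
    [0,0,3,0,38]
  ]
}}

```text
t: 23.18
tool_pos: [543.7, 279.4, 82.7]
eef_rot: [[0.994, 0.106, 0.0], [0.106, -0.994, 0.0], [0.0, -0.0, -1.0]]
wrist_force: [-0.0, 0.2, 0.3]
finger_gap: 37.9
gripper_force: 0.0
```

{"name": "creep_tool", "arguments": {
  "motion": [
    [0,0,-15,0,38],
    [0,0,-40,0,38],
    [0,0,-80,0,38],
    [0,0,-120,0,38],
    [0,0,-120,0,38]
  ]
}}

```text
t: 23.6
tool_pos: [546.5, 280.1, 209.8]
eef_rot: [[0.994, 0.105, 0.008], [0.105, -0.994, 0.005], [0.008, -0.004, -1.0]]
wrist_force: [0.7, 0.5, 0.1]
finger_gap: 38.4
gripper_force: 0.0
```

```bash
python3 off.py 405 12 200 -0.03
```

```text
pos [546.5 280.1 209.8] yang -1.466 tool shift [-168.9  251.7    7.4] turn -1.436 j7 -1.74 F [0.7 0.5 0.1] gap 38.4
```

{"name": "creep_tool", "arguments": {
  "motion": [
    [-10,40,0,-0.12,28],
    [-20,80,0,-0.24,28],
    [-35,120,0,-0.36,28],
    [-50,160,0,-0.48,28],
    [-70,190,0,-0.6,28],
    [-90,220,0,-0.72,28],
    [-110,245,0,-0.84,28],
    [-130,252,0,-0.96,28],
    [-130,252,0,-1.08,28],
    [-130,252,0,-1.2,28],
    [-130,252,0,-1.32,28],
    [-130,252,0,-1.426,28],
    [-130,252,0,-1.426,28],
    [-130,252,0,-1.426,28]
  ]
}}

```text
t: 24.77
tool_pos: [441.0, 14.9, 202.6]
eef_rot: [[0.043, 0.999, 0.0], [0.999, -0.043, 0.0], [0.0, 0.0, -1.0]]
wrist_force: [0.6, -0.4, 0.1]
finger_gap: 28.0
gripper_force: 0.0
```

```bash
python3 off.py 445 11 28 -0.04; python3 - <<'E'
from h import *
snap('top','top6.png');snap('scene','scene6.png')
a=ld('top6')['c'][165:265,165:325,::-1];b=ld('scene6')['c'][120:220,280:480,::-1]
cv2.imwrite('pics/c6.png',np.hstack([cv2.resize(a,(400,250),interpolation=2),cv2.resize(b,(400,250),interpolation=2)]))
E
```

```text
pos [441.   14.9 202.6] yang -0.043 tool shift [ -3.7   4.2 174.6] turn -0.003 j7 -0.08 F [ 0.6 -0.4  0.1] gap 28.0
```

View pics/c6.png

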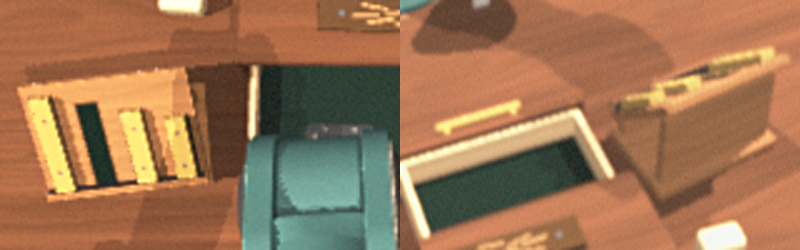

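Bars a, c and d all lie in their bays and the drawer is empty. I'll check the handle position with the scene camera and then shut it.

```bash
python3 - <<'E'
from h import *
for n in('scene1','scene6'):
    S=ld(n); print(onz(S,[(298.5,184),(340.5,171.5)],44).round(1))
    h=cv2.cvtColor(S['c'],cv2.COLOR_RGB2HSV); m=(h[...,0]>18)&(h[...,0]<32)&(h[...,1]>130)&(h[...,2]>170); m[:160]=0;m[180:]=0;m[:,:290]=0;m[:,345:]=0
    v=np.argwhere(m); print(len(v),v.mean(0), onz(S,[v.mean(0)[::-1]],44).round(1))
E
```

```text
[[501.7 -69.7  44. ]
 [496.   59.9  44. ]]
19 [166.68421053 317.57894737] [[449.9   7.1  44. ]]
[[501.7 -69.7  44. ]
 [496.   59.9  44. ]]
22 [166.95454545 319.09090909] [[452.8  10.7  44. ]]
```

{"name": "creep_tool", "arguments": {
  "motion": [
    [-3,3,40,0,28],
    [-3,3,80,0,28],
    [-3,3,115,0,28]
  ]
}}

```text
t: 25.12
tool_pos: [443.8, 11.7, 86.0]
eef_rot: [[0.042, 0.999, 0.001], [0.999, -0.042, -0.0], [-0.0, 0.001, -1.0]]
wrist_force: [0.4, 1.0, 1.3]
finger_gap: 27.8
gripper_force: 0.0
```

{"name": "creep_tool", "arguments": {
  "motion": [
    [0,2,30,0,28],
    [0,2,50,0,28],
    [0,2,58,0,28],
    [0,2,58,0,28]
  ]
}}

```text
t: 25.45
tool_pos: [445.0, 11.5, 28.3]
eef_rot: [[0.041, 0.999, -0.003], [0.999, -0.041, -0.001], [-0.001, -0.003, -1.0]]
wrist_force: [-0.3, -0.7, 0.1]
finger_gap: 28.0
gripper_force: 0.0
```

{"name": "creep_tool", "arguments": {
  "motion": [
    [0,0,0,0,8],
    [0,0,0,0,8],
    [0,0,0,0,8],
    [0,0,0,0,8],
    [0,0,0,0,8]
  ],
  "grip_force": 20
}}

```text
t: 25.87
tool_pos: [446.7, 12.1, 30.6]
eef_rot: [[0.039, 0.999, 0.002], [0.999, -0.039, 0.001], [0.001, 0.002, -1.0]]
wrist_force: [-0.8, -0.2, 10.8]
finger_gap: 10.1
gripper_force: 20.0
```

{"name": "creep_tool", "arguments": {
  "motion": [
    [0,12,0,0,8],
    [0,30,0,0,8],
    [0,48,0,0,8],
    [0,66,0,0,8],
    [0,84,0,0,8],
    [0,102,0,0,8],
    [0,116,0,0,8],
    [0,126,0,0,8],
    [0,132,0,0,8],
    [0,132,0,0,8]
  ]
}}

```text
t: 26.7
tool_pos: [579.7, 8.2, 30.7]
eef_rot: [[0.038, 0.999, 0.003], [0.999, -0.038, 0.001], [0.001, 0.003, -1.0]]
wrist_force: [0.8, 7.3, 6.4]
finger_gap: 10.5
gripper_force: 20.0
```

{"name": "creep_tool", "arguments": {
  "motion": [
    [0,3,0,0,8],
    [0,6,0,0,8],
    [0,9,0,0,8],
    [0,9,0,0,8]
  ]
}}

```text
t: 27.03
tool_pos: [587.9, 8.0, 30.7]
eef_rot: [[0.038, 0.999, 0.002], [0.999, -0.038, 0.002], [0.002, 0.002, -1.0]]
wrist_force: [1.3, 6.7, 4.9]
finger_gap: 10.3
gripper_force: 20.0
```

{"name": "creep_tool", "arguments": {
  "motion": [
    [0,3,0,0,8],
    [0,6,0,0,8],
    [0,6,0,0,8]
  ]
}}

```text
t: 27.28
tool_pos: [592.9, 7.8, 30.6]
eef_rot: [[0.038, 0.999, 0.0], [0.999, -0.038, 0.002], [0.002, 0.0, -1.0]]
wrist_force: [-4.3, 8.1, 8.2]
finger_gap: 10.0
gripper_force: 20.0
```

{"name": "creep_tool", "arguments": {
  "motion": [
    [0,2,0,0,8],
    [0,3,0,0,8],
    [0,3,0,0,8]
  ]
}}

```text
t: 27.53
tool_pos: [593.0, 7.5, 30.2]
eef_rot: [[0.038, 0.999, -0.005], [0.999, -0.038, 0.002], [0.002, -0.005, -1.0]]
wrist_force: [-23.3, 6.1, 22.2]
finger_gap: 10.1
gripper_force: 20.0
```

{"name": "creep_tool", "arguments": {
  "motion": [
    [0,2,0,0,8],
    [0,3,0,0,8],
    [0,3,0,0,8]
  ]
}}

```text
t: 27.78
tool_pos: [593.1, 6.8, 29.3]
eef_rot: [[0.039, 0.999, -0.011], [0.999, -0.039, 0.002], [0.002, -0.011, -1.0]]
wrist_force: [-38.8, 4.1, 31.2]
finger_gap: 10.2
gripper_force: 20.0
```

Force shows the drawer against its stop at x = 593. I'll relax, release and rise, then move clear to look at the key.

{"name": "creep_tool", "arguments": {
  "motion": [
    [0,-3,0,0,8],
    [0,-5,0,0,8],
    [0,-6,0,0,28],
    [0,-6,0,0,28],
    [0,-6,0,0,28],
    [0,-6,0,0,28]
  ]
}}

```text
t: 28.28
tool_pos: [593.1, 6.0, 29.9]
eef_rot: [[0.039, 0.999, 0.001], [0.999, -0.039, -0.0], [-0.0, 0.001, -1.0]]
wrist_force: [-0.3, 1.0, 0.8]
finger_gap: 27.9
gripper_force: 0.0
```

{"name": "creep_tool", "arguments": {
  "motion": [
    [0,0,-20,0,28],
    [0,0,-50,0,28],
    [0,0,-90,0,28],
    [0,0,-130,0,28],
    [0,0,-170,0,28],
    [30,-20,-190,0,70],
    [70,-40,-190,0,70],
    [110,-60,-190,0,70],
    [150,-80,-190,0,70],
    [190,-80,-190,0,70],
    [230,-80,-190,0,70],
    [270,-80,-190,0,70],
    [300,-80,-190,0,70],
    [300,-80,-190,0,70],
    [300,-80,-190,0,70]
  ]
}}

```text
t: 29.53
tool_pos: [524.0, 310.7, 219.0]
eef_rot: [[0.036, 0.999, -0.0], [0.999, -0.036, -0.001], [-0.001, -0.0, -1.0]]
wrist_force: [-0.1, -1.1, -0.0]
finger_gap: 69.7
gripper_force: 0.0
```

```bash
python3 - <<'E'
from h import *
snap('top','top7.png');snap('scene','scene7.png')
a=ld('top7')['c'][150:250,260:440,::-1];b=ld('scene7')['c'][170:300,180:400,::-1]
cv2.imwrite('pics/c7.png',np.hstack([cv2.resize(a,None,fx=2.2,fy=2.2,interpolation=2)[:220],cv2.resize(b,(396,220),interpolation=2)]))
c=ld('top7')['c']; 
h=cv2.cvtColor(c,cv2.COLOR_RGB2HSV); print(c[171,305:340:8],c[150,320],c[185,320])
E
```

```text
[[166 114  68]
 [227 162  98]
 [216 150  92]
 [133  89  56]
 [146 115  98]] [177 106  67] [119  74  46]
```

View pics/c7.png

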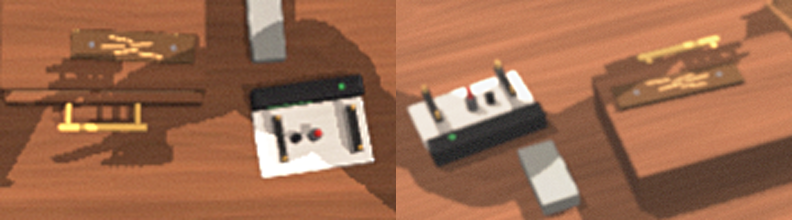

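The key is unmoved, with top-view corners still at about (292,164) to (349,178), and the drawer is shut. I'll go to the key.

```bash
python3 off.py 707.5 -41.6 150 -0.065
```

```text
pos [524.8 308.  219.5] yang -0.04 tool shift [-342.   196.6   69.7] turn 0.025 j7 -0.46 F [ 0.1 -0.8  0.3] gap 69.9
```

{"name": "creep_tool", "arguments": {
  "motion": [
    [-40,20,0,0,64],
    [-80,40,0,0,64],
    [-115,60,0,0,64],
    [-150,80,0,0,64],
    [-185,100,0,0,64],
    [-220,120,0,0,64],
    [-255,140,0,0,64],
    [-290,160,0,0,64],
    [-325,175,0,0.03,64],
    [-345,190,20,0.03,64],
    [-345,196,40,0.03,64],
    [-345,196,60,0.03,64],
    [-345,196,69,0.03,64],
    [-345,196,69,0.03,64]
  ]
}}

```text
t: 30.8
tool_pos: [705.5, -44.4, 148.7]
eef_rot: [[0.07, 0.998, -0.003], [0.998, -0.07, -0.0], [-0.0, -0.003, -1.0]]
wrist_force: [-0.5, 1.3, 0.1]
finger_gap: 64.1
gripper_force: 0.0
```

```bash
python3 off.py 707.5 -41.6 78 -0.065
```

```text
pos [705.5 -44.4 148.7] yang -0.07 tool shift [ 2.9  2.  70.7] turn -0.005 j7 0.19 F [-0.5  1.3  0.1] gap 64.1
```

{"name": "creep_tool", "arguments": {
  "motion": [
    [3,2,25,0,64],
    [3,2,45,0,64],
    [3,2,58,0,64],
    [3,2,65,0,64],
    [3,2,70,0,64],
    [3,2,70,0,64]
  ]
}}

```text
t: 31.3
tool_pos: [709.0, -40.7, 80.6]
eef_rot: [[0.069, 0.998, 0.0], [0.998, -0.069, -0.0], [-0.0, 0.0, -1.0]]
wrist_force: [0.1, 0.2, -0.2]
finger_gap: 64.0
gripper_force: 0.0
```

```bash
python3 off.py 707.5 -41.6 77.5 -0.065
```

```text
pos [709.  -40.7  80.6] yang -0.069 tool shift [-1.  -1.5  3.1] turn -0.004 j7 0.21 F [ 0.1  0.2 -0.2] gap 64.0
```

{"name": "creep_tool", "arguments": {
  "motion": [
    [0,-1,2,0,64],
    [0,-1,3,0,64],
    [0,-1,3,0,64]
  ]
}}

```text
t: 31.55
tool_pos: [708.3, -40.5, 78.1]
eef_rot: [[0.069, 0.998, 0.001], [0.998, -0.069, -0.0], [0.0, 0.001, -1.0]]
wrist_force: [0.5, 0.1, -1.0]
finger_gap: 63.7
gripper_force: 0.0
```

{"name": "creep_tool", "arguments": {
  "motion": [
    [0,0,0,0,38],
    [0,0,0,0,38],
    [0,0,0,0,38],
    [0,0,0,0,38],
    [0,0,0,0,38],
    [0,0,0,0,38]
  ],
  "grip_force": 30
}}

```text
t: 32.05
tool_pos: [707.7, -40.4, 77.6]
eef_rot: [[0.069, 0.998, -0.001], [0.998, -0.069, 0.0], [0.0, -0.001, -1.0]]
wrist_force: [-5.9, -0.3, 4.7]
finger_gap: 43.4
gripper_force: 30.0
```

{"name": "creep_tool", "arguments": {
  "motion": [
    [0,0,-5,0,38],
    [0,0,-15,0,38],
    [0,0,-30,0,38],
    [0,0,-45,0,38],
    [0,0,-55,0,38],
    [0,0,-55,0,38]
  ],
  "grip_force": 40
}}

```text
t: 32.55
tool_pos: [709.5, -40.7, 136.1]
eef_rot: [[0.069, 0.998, 0.004], [0.998, -0.069, -0.0], [0.0, 0.004, -1.0]]
wrist_force: [0.4, 0.3, -5.3]
finger_gap: 43.3
gripper_force: 40.0
```

```bash
python3 off.py 574.2 -308.5 120 0.114; python3 - <<'E'
from h import *
snap('top','top8.png');snap('scene','scene8.png')
a=ld('top8')['c'][140:240,260:440,::-1];b=ld('scene8')['c'][130:270,240:440,::-1]
cv2.imwrite('pics/c8.png',np.hstack([cv2.resize(a,(396,240),interpolation=2),cv2.resize(b,(396,240),interpolation=2)]))
E
```

```text
pos [709.5 -40.7 136.1] yang -0.069 tool shift [-276.5 -116.6   15.5] turn -0.183 j7 0.19 F [ 0.4  0.3 -5.3] gap 43.3
```

View pics/c8.png

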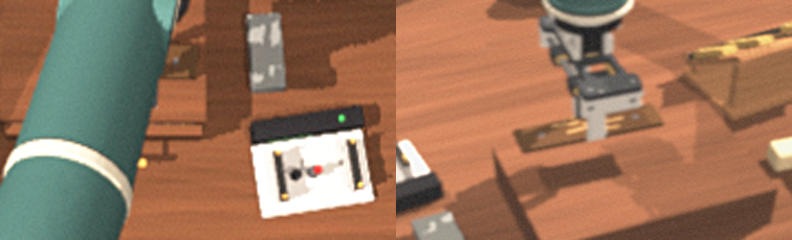

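The key is held level, with the grip at its middle: crop finger at x = 592, key from 515 to 662. Carrying it to the cradle.

{"name": "creep_tool", "arguments": {
  "motion": [
    [-30,-12,0,-0.02,38],
    [-60,-25,0,-0.04,38],
    [-90,-38,0,-0.06,38],
    [-120,-50,0,-0.08,38],
    [-150,-63,0,-0.1,38],
    [-180,-76,0,-0.12,38],
    [-210,-88,0,-0.14,38],
    [-240,-101,0,-0.16,38],
    [-265,-112,0,-0.183,38],
    [-276,-116,0,-0.183,38],
    [-276,-116,16,-0.183,38],
    [-276,-116,30,-0.183,38],
    [-276,-116,30,-0.183,38],
    [-276,-116,30,-0.183,38]
  ]
}}

```text
t: 33.82
tool_pos: [573.1, -306.6, 101.2]
eef_rot: [[-0.115, 0.993, -0.002], [0.993, 0.115, 0.001], [0.001, -0.002, -1.0]]
wrist_force: [0.4, -0.3, -5.3]
finger_gap: 43.0
gripper_force: 40.0
```

```bash
python3 off.py 574.2 -308.5 51 0.114; python3 - <<'E'
from h import *
snap('top','top9.png');snap('scene','scene9.png')
a=ld('top9')['c'][170:250,350:450,::-1];b=ld('scene9')['c'][180:280,170:295,::-1]
cv2.imwrite('pics/c9.png',np.hstack([cv2.resize(a,(400,320),interpolation=2),cv2.resize(b,(400,320),interpolation=2)]))
E
```

```text
pos [ 573.1 -306.6  101.2] yang 0.115 tool shift [-2.1  1.  50.2] turn 0.001 j7 0.82 F [ 0.4 -0.3 -5.3] gap 43.0
```

View pics/c9.png

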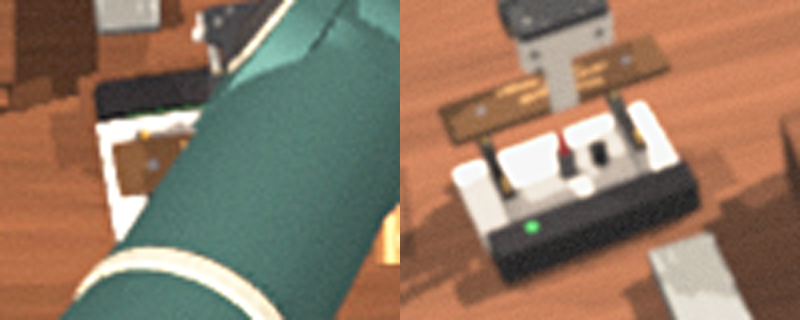

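The key is parallel to the cradle and above it, pin at crop (563,155) in the scene view. Lowering.

{"name": "creep_tool", "arguments": {
  "motion": [
    [-2,1,10,0,38],
    [-2,1,20,0,38],
    [-2,1,28,0,38],
    [-2,1,35,0,38],
    [-2,1,40,0,38],
    [-2,1,44,0,38],
    [-2,1,44,0,38]
  ]
}}

```text
t: 34.5
tool_pos: [574.1, -309.5, 57.5]
eef_rot: [[-0.114, 0.994, -0.001], [0.994, 0.114, 0.0], [0.0, -0.001, -1.0]]
wrist_force: [0.1, 0.1, -5.6]
finger_gap: 43.3
gripper_force: 40.0
```

{"name": "creep_tool", "arguments": {
  "motion": [
    [0,0,2,0,38],
    [0,0,4,0,38],
    [0,0,4,0,38]
  ]
}}

```text
t: 34.75
tool_pos: [574.6, -309.7, 54.5]
eef_rot: [[-0.114, 0.994, 0.0], [0.994, 0.114, -0.0], [-0.0, 0.0, -1.0]]
wrist_force: [0.6, -0.2, -4.5]
finger_gap: 43.5
gripper_force: 40.0
```

```bash
python3 off.py 574.2 -308.5 51 0.114
```

```text
pos [ 574.6 -309.7   54.5] yang 0.114 tool shift [ 1.3 -0.2  3.5] turn 0.0 j7 0.84 F [ 0.6 -0.2 -4.5] gap 43.5
```

{"name": "creep_tool", "arguments": {
  "motion": [
    [0,0,2,0,38],
    [0,0,3,0,38],
    [0,0,3,0,38]
  ]
}}

```text
t: 35.0
tool_pos: [574.6, -309.7, 51.4]
eef_rot: [[-0.114, 0.994, 0.0], [0.994, 0.114, -0.0], [-0.0, 0.0, -1.0]]
wrist_force: [0.4, -0.5, -4.6]
finger_gap: 43.4
gripper_force: 40.0
```

{"name": "creep_tool", "arguments": {
  "motion": [
    [0,0,1,0,38],
    [0,0,1,0,38]
  ]
}}

```text
t: 35.17
tool_pos: [574.6, -309.7, 50.7]
eef_rot: [[-0.114, 0.994, 0.0], [0.994, 0.114, -0.0], [-0.0, 0.0, -1.0]]
wrist_force: [0.5, -0.6, -3.4]
finger_gap: 43.4
gripper_force: 40.0
```

{"name": "creep_tool", "arguments": {
  "motion": [
    [0,0,1,0,38],
    [0,0,1,0,38]
  ]
}}

```text
t: 35.33
tool_pos: [574.6, -309.8, 50.5]
eef_rot: [[-0.114, 0.994, 0.0], [0.994, 0.114, 0.0], [0.0, 0.0, -1.0]]
wrist_force: [-4.5, 3.5, 12.4]
finger_gap: 43.5
gripper_force: 40.0
```

{"name": "creep_tool", "arguments": {
  "motion": [
    [0,0,1,0,38],
    [0,0,1,0,38]
  ]
}}

```text
t: 35.5
tool_pos: [574.7, -309.8, 50.4]
eef_rot: [[-0.114, 0.994, 0.001], [0.994, 0.114, 0.0], [0.0, 0.001, -1.0]]
wrist_force: [-10.6, 7.6, 26.9]
finger_gap: 43.1
gripper_force: 40.0
```

On the bridges. I'll ease off the force, release and rise.

{"name": "creep_tool", "arguments": {
  "motion": [
    [0,0,-1.5,0,38],
    [0,0,-1.5,0,60],
    [0,0,-1.5,0,60],
    [0,0,-1.5,0,60],
    [0,0,-1.5,0,60],
    [0,0,-1.5,0,60]
  ]
}}

```text
t: 36.0
tool_pos: [574.5, -309.7, 49.9]
eef_rot: [[-0.114, 0.994, -0.0], [0.994, 0.114, -0.0], [-0.0, -0.0, -1.0]]
wrist_force: [-0.0, 0.7, -0.2]
finger_gap: 60.1
gripper_force: 0.0
```

{"name": "creep_tool", "arguments": {
  "motion": [
    [0,0,-15,0,60],
    [0,0,-40,0,60],
    [0,0,-80,0,60],
    [0,0,-120,0,60],
    [0,0,-150,0,60],
    [40,0,-170,0,60],
    [80,0,-170,0,60],
    [120,0,-170,0,60],
    [160,0,-170,0,60],
    [200,0,-170,0,60],
    [240,0,-170,0,60],
    [280,0,-170,0,60],
    [320,0,-170,0,60],
    [320,0,-170,0,60],
    [320,0,-170,0,60]
  ]
}}

```text
t: 37.25
tool_pos: [538.0, 10.4, 221.1]
eef_rot: [[-0.117, 0.993, 0.001], [0.993, 0.117, 0.001], [0.0, 0.001, -1.0]]
wrist_force: [0.2, -0.5, 0.7]
finger_gap: 60.0
gripper_force: 0.0
```

```bash
python3 - <<'E'
from h import *
T=snap('top','top10.png');snap('scene','scene10.png')
a=ld('top10')['c'][165:255,165:445,::-1];b=ld('scene10')['c'][120:280,170:480,::-1]
cv2.imwrite('pics/c10.png',np.vstack([cv2.resize(a,(700,225),interpolation=2),cv2.resize(b,(700,361),interpolation=2)]))
E
```

```text
(no output)
```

View pics/c10.png

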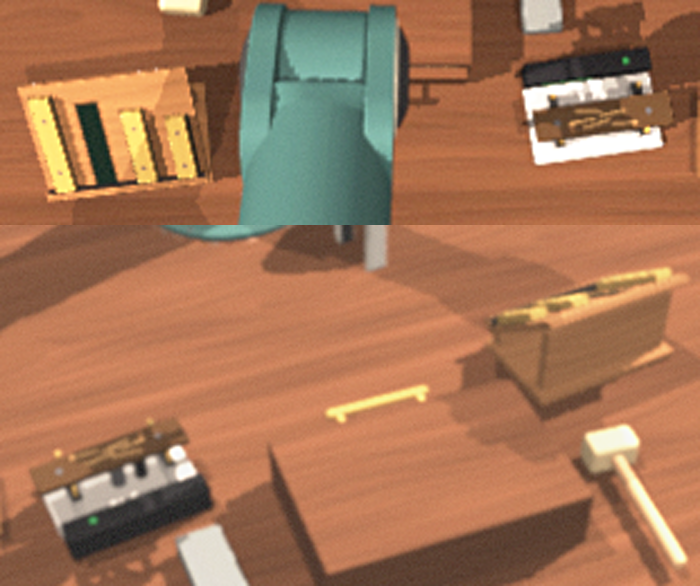

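The bars lie in place, the drawer is shut and the key rests across the bridges, top crop (533,123) to (670,108). I'll check the centring in numbers.

```bash
python3 - <<'E'
from h import *
T,S=ld('top10'),ld('scene10')
q=onz(T,[(165+x/2.5-.3,165+y/2.5-.3) for x,y in [(533,109),(535,138),(668,94),(671,122)]],56)
b=onz(S,[(170+x/2.258-.3,120+(y-225)/2.256-.3) for x,y in [(30,466),(39,492),(176,421),(188,440)]],56)
c=np.array([574.2,-308.5]);a=.114;R=np.array([[np.cos(a),np.sin(a)],[-np.sin(a),np.cos(a)]])
for p in(q,b): print(p.mean(0).round(1),(R@(p.mean(0)[:2]-c)).round(1), 'len',np.linalg.norm((p[0]+p[1]-p[2]-p[3])/2).round(1))
for n,A,B in zip('0123',[(533,109),(535,138),(668,94),(671,122)],[(39,492),(30,466),(188,440),(176,421)]):
    P,e=tri(T,(165+A[0]/2.5-.3,165+A[1]/2.5-.3),S,(170+B[0]/2.258-.3,120+(B[1]-225)/2.256-.3));print(n,P.round(1),round(e,1))
print(arm.sense()['t'])
E
```

```text
[ 571.9 -312.7   56. ] [-2.8 -3.9] len 177.5
[ 574.5 -313.7   56. ] [-0.3 -5.2] len 175.9
0 [ 581.1 -316.5   13.6] 171.2
1 [ 541.4 -317.7   19.2] 173.7
2 [ 612.3 -304.   124. ] 156.7
3 [ 577.3 -306.6  123.1] 153.8
37.35
```

{"name": "creep_tool", "arguments": {
  "motion": [
    [0,0,0,0,60],
    [0,0,0,0,60],
    [0,0,0,0,60],
    [0,0,0,0,60],
    [0,0,0,0,60],
    [0,0,0,0,60]
  ],
  "lines": "1,1"
}}

```text
t: 37.85
```

```bash
python3 -c "
from station import arm; print(arm.finish_job())"
```

```text
the job is handed in; nothing more can be done
None
```

The job is handed in at about 38 s; no verdict was returned. Bars a, c and d lie on their outlines against the lip (b was absent). The drawer is shut to its stop, and the bronze key rests across the cradle bridges about 3 mm across and 5 mm along from centre. I judged the sensing pin down from the key's seating, because I had no direct reading of it.

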